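# Clip the level-alarm relay onto the controller rail and switch it on

## Task

Put the loose relay module back on the free stretch of the controller's mounting rail: hook its fixed lip under the rail's flange on the robot's side while the module leans back towards the robot, then rock it down until it sits flat and the sprung foot clicks home under the other flange. Once it is clipped in, throw the isolator lever fully over, away from the robot, and let go of everything. Leave the two cups and the forceps where they are.

Things in the scene. Friction and masses are not known exactly. Their poses are not given: they have to be found in the camera images.
- module_centre (a point): Loose white plastic relay module, 0.17 kg, on its legs on the bench: 76 mm high, 36 mm wide (y) all the way up. 0 to 16 mm: legs; to 46: lower body, 70 long (x); to 76: head, 46 long, good to grip across the width. Site half-way up (38 mm) on the middle axis. x from the fixed lip to the black sprung foot, z up.
- seat (a point): Centre of the flat underside of the module's body, between the legs, 22 mm below module_centre; module axes. It lies on the rail's top when seated. The legs reach 16 mm below it.
- lip (a point): Upper inner edge of the module's fixed lip: 16.5 mm to -x of seat and 9 mm below it. The lip's flat top runs 5 mm on to -x, to the leg's inner face (21.5 mm from the seat centre); the leg's outer face is at 27 mm, the lip 7 mm thick. Leaning the module back 24 to 35 degrees (foot side up) lifts the foot clear of the rail while the lip goes under.
- foot (a joint): Sprung foot, slides along module x: 0 at rest, up to 0.006 m outwards; 1.5 N preload + 0.3 N/mm. Its nose reaches in to 17 mm to +x of the seat centre, 6 to 9 mm below the underside; a ramp under it pushes it out up to 3 mm as the module is rocked down (about 10 N at the foot), then it snaps back to 0. Leg face behind the nose at 21.5 mm, release tab out to 42 mm.
- rail_top (a point): Middle of the free stretch of the aluminium rail, on its top face, 38 mm above the bench. Rail along y, 40 mm across (flange edges x -20, +20), flanges 4 mm thick, web below x -10 to +10, base plate (140 x 260 mm) 26 mm below. Free from y -90 (isolator block) to +91 mm (end bracket, 20 mm tall). -x faces the robot, give or take the yaw. Fixed in a run.
- isolator (a joint): Isolator lever hinged about the rail's y; near 0 leans to rail -x (off), at 1.0 rad (its stop) as far, 0.5 rad, to +x (on). Stays where left; about 1 N at the tip moves it. Pivot at y -115 mm from rail_top, x 0, 56 mm above it, on a white block 70 (x) by 50 mm whose top is 59 mm above the rail; hub radius 13 mm.
- isolator_tip (a point): Centre of the black ball (13 mm radius) at the lever's end, 80 mm from the pivot on a steel rod of 5 mm radius.
- straw_cup: Bystander: blue plastic cup with straws, 72 mm diameter, 100 mm high (straws to 135 mm). Origin under its centre.
- cane_cup: Bystander: grey plastic cup with metal canes, 66 mm diameter, 90 mm high (canes to 125 mm). Origin under its centre.
- forceps: Bystander: steel forceps lying on the bench, 160 mm long (x), 21 mm wide, 6 mm thick. Origin under the centre.
Mind the look-alikes: they are no part of the job. Of the things that look like the part that bears module_centre, take the one that is nearest to the robot's base at the start.

How it is judged:
By the outcome, as a careful person would: the job done as asked, in the order asked, and still so for the second after the job is handed in, with the robot touching nothing.
It also fails if it takes over 54 s, if anything falls off the work surface, if the arm or the gripper's body presses on something with over 40 N, if the wrist force passes 120 N, or if a joint passes its speed limit or range.

## Robot

A 6-joint arm with a two-finger parallel gripper is mounted at the origin on the work surface. World frame = base frame: x ahead of the robot, y to its left, z up, the work surface at z = 0. Lengths are in m, angles in rad, forces in N, time in s.
With the tool pointing down it reaches from about 0.3 to 1 m from the base axis. Payload 5.1 kg.
Tool frame: the origin (TCP) lies on the centre line of the jaws, within the pads' length; the fingertips stand bot.tip_extent ahead of it and the grasp point (between the pads) lies 6 mm ahead of it (bot.tip_extent is the distance from the TCP to the fingertips, in m); z points along the fingers, y is the line along which they close (so a half turn about z gives the same grasp; the last joint's range is limited). The gripper opens to 95 mm and grips with 3 to 60 N. Pads are 20 mm wide; open, the fingers measure 119 mm over their backs; the gripper's body (75 mm by 180 mm) begins 59 mm behind the grasp point.
Start: joints at [-1.384, 0.124, 1.65, -0, 1.367, -0.083], TCP at [0.173, -0.626, 0.203] pointing down, gripper open.
Joint ranges: [-2.61, 2.61], [-1.02, 2.33], [0.03, 2.71], [-1.35, 4.49], [0.32, 2.68], [-2.91, 2.91]. Speed limits (rad/s): [2.57, 2.57, 3.14, 3.14, 3.14, 3.14].

## Interface

Orientations are given as a unit quaternion [x, y, z, w].
In Python, from plant import bot gives the robot as it stands.
- The arm moves only by the tool apply_moves, never from a script. Its arguments are lists of equal length, an entry for each row: "claw": the opening, from 0 (shut) to 1 (fully open); "xyz": the shift along the tool's x, y, z in cm, a list of three; "turn": the turn, a rotation vector about the tool's x, y, z in rad, a list of three. In form: {"claw": [claw, ...], "xyz": [[tx, ty, tz], ...], "turn": [[rx, ry, rz], ...]}. A call has 1 to 20 rows; each row is the pose to reach, as a shift and turn from the pose commanded when the call began, along the tool's axes at that moment; what a row does not reach only later rows make up. A row lasts 1/8 s, in which the tool goes at most 62.5 mm and 10.7 degrees, less where a joint would pass 70% of its speed; a pose out of reach is approached as far as the arm can. A call with a gripper value outside its range is refused whole. The fingers move at their own pace and stop on an object; "force" is the grip in N (left out, the last holds). Time passes only in rows, so rows that repeat a pose let the fingers close. It gives the time, the measured TCP pose, the force, the opening and the grip force at its end, in the units of the state.
- bot.observe(): the state, without advancing time (a new reading comes with each control period).
- bot.snapshot(name): name is "scene" or "side" or "wrist"; returns a dict with "pixels" (480x640x3 uint8, red, green, blue), "fov_y" (degrees; the focal length in pixels is half the picture's height over the tangent of half this angle, whatever the lens; pixels are square), "cx", "cy" (the principal point, pixels), "origin" and "rotation" of the camera in the world. Camera axes: x right, y up, looking along -z (the intrinsics and any distortion apply to the point x, -y, -z); pixel columns grow to the right and rows downward; lengths in m; the calibration is good to about 2 mm. A picture is of the moment at which its call begins. There is no depth.
- bot.sign_off(): hands the job in; it is judged then, once.
The state is a dict: "clock": time; "q": joint angles; "qvel": joint speeds; "tau": joint torques, N m; "eef_pos": TCP position; "ee_rot": TCP orientation; "ft_force": force on the tool from outside, world axes, zero at the start; "wrist_torque": the same for the moment, N m; "gripper_width": opening from 0.0 (shut) to 1.0 (fully open); "grip_force": force on a finger pad.
Only numpy, scipy, OpenCV 4.12 (cv2) and the standard library are available. Lean on these libraries where they do the work, as an engineer would, in place of code of your own. Each camera call takes 0.05 s, during which the arm holds its last target. There are 200 camera calls.

## Working session

There is one attempt and no reset: what is moved stays moved. The work goes in short steps, Python scripts to look and compute and a tool call to move; the robot and the scene stay as the last step left them, time stands still between calls to the robot, and variables do not carry over. Pictures are saved under pics/ and viewed, at most 10 in all, crops included, and the job is handed in when it is done.

Besides the shell and the picture viewer there is one more tool, called after "Request:" by a JSON object that holds its "method" and its "body", one argument or row to a line. apply_moves: Moves the arm, as the interface text tells. Its arguments: {"type":"object","properties":{"claw":{"type":"array","items":{"type":"number"}},"xyz":{"type":"array","items":{"type":"array","items":{"type":"number"}}},"turn":{"type":"array","items":{"type":"array","items":{"type":"number"}}},"force":{"type":"number"}},"required":["claw","xyz","turn"]}

```bash
mkdir -p pics; ls; cat > h.py <<'E'
import numpy as np, cv2, json
from plant import bot
from scipy.spatial.transform import Rotation as R
def snap(n,f):
    s=bot.snapshot(n); cv2.imwrite('pics/'+f+'.png',s['pixels'][:,:,::-1])
    np.savez('pics/'+f+'.npz',**{k:v for k,v in s.items()}); return s
E
python3 - <<'E'
from h import *
for n in ['scene','side','wrist']:
    s=snap(n,n+'0'); print(n,{k:v for k,v in s.items() if k!='pixels'})
print(bot.observe(),bot.tip_extent)
E
```

```text
pics
scene {'fov_y': 46.217812929565994, 'cx': 327.7824959119666, 'cy': 239.6233501608815, 'origin': array([ 1.0270683 , -0.6158968 ,  1.34936544]), 'rotation': array([0.2520375 , 0.06713764, 0.26347936, 0.92873476])}
side {'fov_y': 47.658494356781304, 'cx': 322.98814428648257, 'cy': 240.31881869632775, 'origin': array([0.41179107, 1.01846405, 0.97390654]), 'rotation': array([-0.05154363,  0.42601995,  0.89396239, -0.12915694])}
wrist {'fov_y': 61.19760860308685, 'cx': 321.1008941244842, 'cy': 235.02392157755403, 'origin': array([ 0.24696067, -0.60605102,  0.38302918]), 'rotation': array([-0.10860449,  0.08350925, -0.59996832,  0.78820637])}
{'clock': 0.15, 'q': array([-1.38354318e+00,  1.24366944e-01,  1.65136655e+00,  1.40186392e-06,
        1.36748170e+00, -8.25834099e-02]), 'qvel': array([-0.00086185, -0.0026267 , -0.00372522, -0.00018114,  0.00155675,
        0.00019247]), 'tau': array([-5.89411175e-04, -4.18193185e+01, -3.60471976e+01,  7.74590462e-02,
        4.68743476e-02, -1.03780103e-04]), 'eef_pos': array([ 0.17315934, -0.62597495,  0.2024582 ]), 'ee_rot': array([ 9.90912020e-01,  1.34509149e-01, -4.17530295e-05, -8.10197787e-04]), 'ft_force': array([-0.00683907,  0.38233517,  0.49157172]), 'wrist_torque': array([ 0.02071162, -0.07742182,  0.01104136]), 'grip_force': 0.0, 'gripper_width': 0.999187773921424} 0.025
```

View pics/scene0.png

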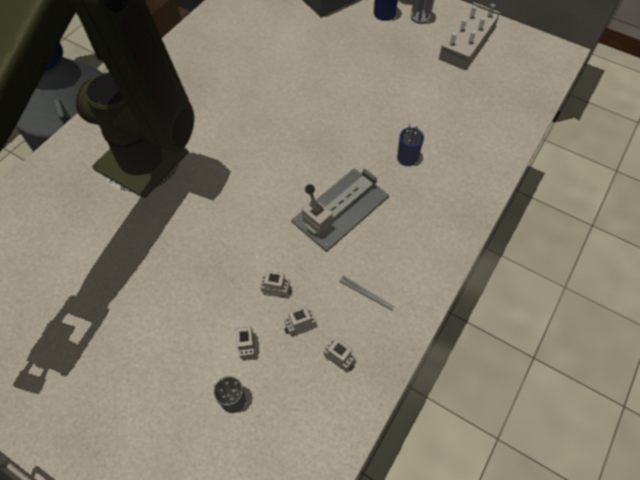

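View pics/side0.png

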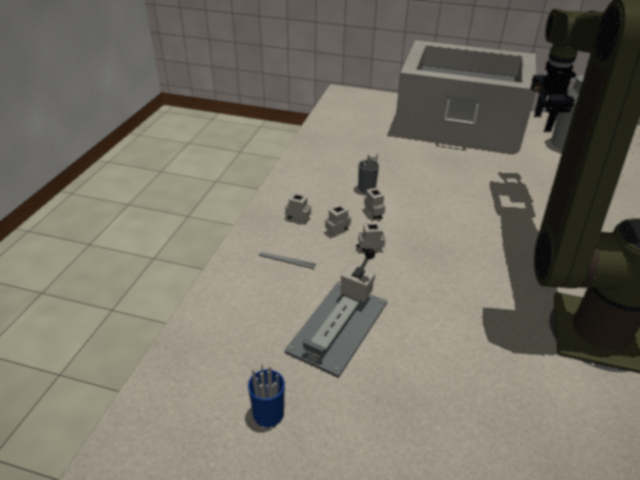

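Scene: four module look-alikes, with head tops at about (275,280), (246,338), (300,316) and (340,348). The rail runs from the isolator block (318,215) to the bracket (369,176), and the lever ball is at (310,189). The side view agrees.

```bash
cat >> h.py <<'E'
def cam(s):
    f=240/np.tan(np.radians(float(s['fov_y']))/2); return f,float(s['cx']),float(s['cy']),s['origin'],R.from_quat(s['rotation'])
def px2w(s,u,v,z):
    f,cx,cy,o,r=cam(s); d=r.apply([(u-cx)/f,-(v-cy)/f,-1.]); return o+d*(z-o[2])/d[2]
def w2px(s,p):
    f,cx,cy,o,r=cam(s); c=r.inv().apply(np.atleast_2d(p)-o); return np.c_[cx+f*c[:,0]/-c[:,2],cy-f*c[:,1]/-c[:,2]]
def load(f): return dict(np.load('pics/'+f+'.npz'))
E
python3 - <<'E'
from h import *
s=load('scene0');d=load('side0')
for n,u,v in [('a',275,279),('b',246,338),('c',300,316),('d',340,348)]:
    p=px2w(s,u,v,.076);print(n,p,np.hypot(*p[:2]),w2px(d,p))
for n,u,v,z in [('slot1',335,209,.038),('slot4',362,186,.038),('base-l',293,218,.012),('base-b',327,248,.012),('base-r',388,196,.012),('base-t',352,169,.012),('ball',310,189,.16)]:
    print(n,px2w(s,u,v,z))
for n,u,v,z in [('bl',288,352,.012),('bb',338,374,.012),('br',386,304,.012)]: print(n,px2w(d,u,v,z))
a=cv2.resize(s['pixels'][255:375,215:375,::-1],None,fx=4,fy=4,interpolation=cv2.INTER_CUBIC)
b=cv2.resize(d['pixels'][180:260,280:400,::-1],None,fx=5.33,fy=5.33,interpolation=cv2.INTER_CUBIC)
cv2.imwrite('pics/z.png',a)
E
```

```text
a [ 0.59467312 -0.1457578   0.076     ] 0.6122756387650183 [[370.16700454 225.18178993]]
b [ 0.62396889 -0.31093579  0.076     ] 0.6971500882840388 [[372.19436565 190.79018147]]
c [ 0.70248903 -0.19645255  0.076     ] 0.7294411879484192 [[336.57627427 207.80232705]]
d [ 0.82664555 -0.21474427  0.076     ] 0.8540831159873784 [[296.77142673 196.77602695]]
slot1 [0.60157589 0.13581508 0.038     ]
slot4 [0.62645544 0.24383026 0.038     ]
base-l [0.508421   0.06243441 0.012     ]
base-b [0.64046072 0.03035958 0.012     ]
base-r [0.69984563 0.26982243 0.012     ]
base-t [0.56249172 0.29892231 0.012     ]
ball [0.5543478 0.0846236 0.16     ]
bl [0.68582281 0.2818345  0.012     ]
bb [0.56352219 0.3074873  0.012     ]
br [0.50366863 0.07116876 0.012     ]
```

View pics/z.png

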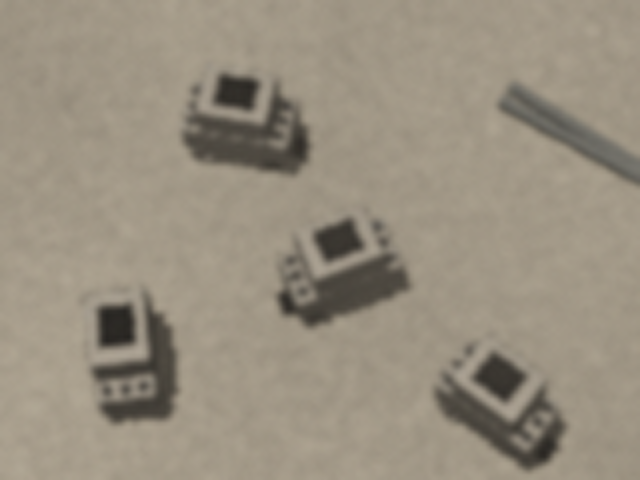

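```bash
cat >> h.py <<'E'
def rel(p,q=None,start=None):
    """target TCP pos + Rotation -> xyz(cm), turn in tool axes from the current pose"""
    if start is None: o=bot.observe(); start=(o['eef_pos'],R.from_quat(o['ee_rot']))
    p0,r0=start; q=q or r0
    return np.round(r0.inv().apply(np.asarray(p)-p0)*100,2), np.round((r0.inv()*q).as_rotvec(),4)
def down(yaw,lean=0):
    """tool down, tool x at yaw; lean back (module foot side up) about module y (rad)"""
    return R.from_euler('z',yaw)*R.from_euler('y',-lean)*R.from_euler('x',np.pi)
E
python3 - <<'E'
from h import *
s=load('scene0');w=load('wrist0')
a=px2w(s,264.5,283.75,.076);b=px2w(s,282,285.5,.076);print(a,b,np.degrees(np.arctan2(*(b-a)[1::-1])))
o=bot.observe();r=R.from_quat(o['ee_rot']);rw=R.from_quat(w['rotation'])
print(r.inv().apply(w['origin']-o['eef_pos']),(r.inv()*rw).as_matrix().round(3))
p=np.array([.595,-.146,.0]);
for yaw in (-.25,-.4): print(rel([.595,-.146,.22],down(yaw)))
E
```

```text
[ 0.57979618 -0.17053132  0.076     ] [ 0.6197173  -0.15149857  0.076     ] 25.489892499293294
[ 7.64664019e-02  1.78558641e-04 -1.80561164e-01] [[-0.     0.962  0.272]
 [ 1.     0.001 -0.   ]
 [-0.     0.272 -0.962]]
(array([ 53.45, -35.02,  -1.69]), array([-1.600e-03,  3.000e-04,  5.198e-01]))
(array([ 53.45, -35.02,  -1.69]), array([-1.600e-03,  4.000e-04,  6.698e-01]))
```

Request:
{"method": "apply_moves", "body": {
  "claw": [1,1,1,1,1,1,1,1,1,1,1,1,1],
  "xyz": [
    [53.45,-35,0],
    [53.45,-35,0],
    [53.45,-35,0],
    [53.45,-35,0],
    [53.45,-35,0],
    [53.45,-35,0],
    [53.45,-35,0],
    [53.45,-35,0],
    [53.45,-35,0],
    [53.45,-35,0],
    [53.45,-35,0],
    [53.45,-35,0],
    [53.45,-35,0]
  ],
  "turn": [
    [0,0,-0.17],
    [0,0,-0.17],
    [0,0,-0.17],
    [0,0,-0.17],
    [0,0,-0.17],
    [0,0,-0.17],
    [0,0,-0.17],
    [0,0,-0.17],
    [0,0,-0.17],
    [0,0,-0.17],
    [0,0,-0.17],
    [0,0,-0.17],
    [0,0,-0.17]
  ]
}}

```text
clock: 1.78
eef_pos: [0.5942, -0.1478, 0.2032]
ee_rot: [0.976, 0.217, -0.0, 0.0]
ft_force: [0.2, -0.1, 1.0]
gripper_width: 1.001
grip_force: 0.0
```

```bash
python3 - <<'E'
from h import *
s=snap('wrist','w1');print(bot.observe()['clock'])
E
```

```text
1.825
```

View pics/w1.png

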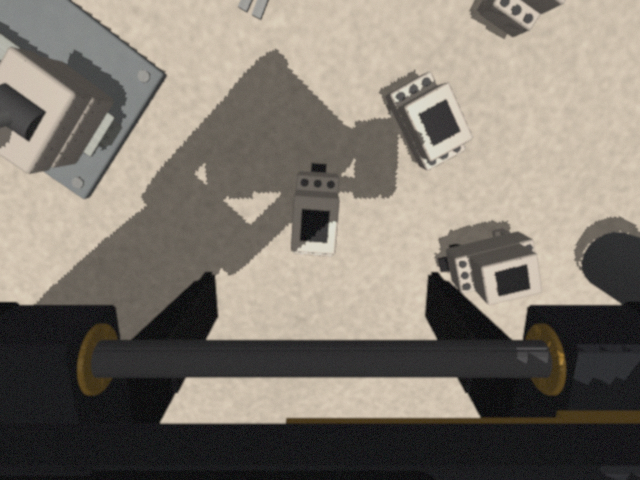

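The module is in the gripper's shadow. Its black foot tab is at (319,167), pointing up in the image (+x of the tool). The head-top corners are at about (299,195), (339,197), (335,254) and (292,250).

```bash
python3 - <<'E'
from h import *
s=load('w1')
# edge-refined: crop gray printing profile of head
C=[px2w(s,u,v,.076) for u,v in [(299,195),(339,197),(335,254),(292,250)]]
print(np.round(C,4)); c=np.mean(C,0)
f=(C[0]+C[1])/2-(C[2]+C[3])/2; print(c,np.linalg.norm(f),np.degrees(np.arctan2(f[1],f[0])))
k=px2w(s,315,226,.076);print('black',k)
t=px2w(s,319,167,.03);print('tab',t, np.linalg.norm(t-c),np.degrees(np.arctan2(*(t-c)[1::-1])))
a=cv2.resize(s['pixels'][150:270,260:380,::-1],None,fx=5,fy=5,interpolation=cv2.INTER_CUBIC)
cv2.imwrite('pics/z1.png',cv2.convertScaleAbs(a,alpha=1.5))
E
```

```text
[[ 0.6065 -0.1237  0.076 ]
 [ 0.6181 -0.1522  0.076 ]
 [ 0.5753 -0.1693  0.076 ]
 [ 0.5638 -0.1369  0.076 ]]
[ 0.59093202 -0.14552488  0.076     ] 0.04542467935580031 19.485816873013118
black [ 0.58945975 -0.14515517  0.076     ]
tab [ 0.62766988 -0.13055596  0.03      ] 0.060743218102307296 22.16854880618826
```

View pics/z1.png

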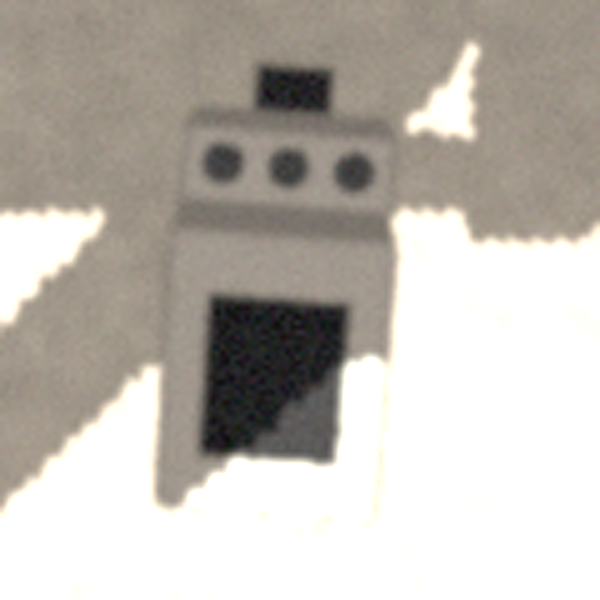

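Refined head-top corners from the crop: (294.6,195.6), (339,198), (335.4,253.6), (291,251).

```bash
python3 - <<'E'
from h import *
s=load('w1')
C=[px2w(s,u,v,.076) for u,v in [(294.6,195.6),(339,198),(335.4,253.6),(291,251)]]
c=np.mean(C,0)
f=(C[0]+C[1]-C[2]-C[3])/2; g=(C[0]+C[3]-C[1]-C[2])/2
print(c,np.linalg.norm(f),np.linalg.norm(g),np.degrees([np.arctan2(f[1],f[0]),np.arctan2(-g[0],g[1])]))
y=np.arctan2(f[1],f[0])
# rail: block top corners & base corner & black tab seen in w1
print('base corner',px2w(s,163,74,.012),px2w(s,88,197,.012))
print(rel([c[0],c[1],.056],down(y)))
E
```

```text
[ 0.59012675 -0.14483341  0.076     ] 0.044936298905095116 0.03481533618813008 [21.26483275 21.75293008]
base corner [0.64079389 0.02301568 0.012     ] [0.50996934 0.05103727 0.012     ]
(array([-0.23, -0.46, 14.74]), array([0.    , 0.0005, 0.0667]))
```

Request:
{"method": "apply_moves", "body": {
  "claw": [1,1,1,1,0.25,0.25,0.25,0.25,0.25,0.25],
  "xyz": [
    [-0.25,-0.45,5],
    [-0.25,-0.45,10],
    [-0.25,-0.45,13.6],
    [-0.25,-0.45,13.6],
    [-0.25,-0.45,13.6],
    [-0.25,-0.45,13.6],
    [-0.25,-0.45,13.6],
    [-0.25,-0.45,13.6],
    [-0.25,-0.45,13.6],
    [-0.25,-0.45,13.6]
  ],
  "turn": [
    [0,0,0.063],
    [0,0,0.063],
    [0,0,0.063],
    [0,0,0.063],
    [0,0,0.063],
    [0,0,0.063],
    [0,0,0.063],
    [0,0,0.063],
    [0,0,0.063],
    [0,0,0.063]
  ],
  "force": 40
}}

```text
clock: 3.08
eef_pos: [0.5909, -0.1436, 0.0674]
ee_rot: [0.982, 0.187, -0.0, -0.0]
ft_force: [-0.2, 0.2, -0.2]
gripper_width: 0.426
grip_force: 0.0
```

```bash
python3 - <<'E'
from h import *
s=load('scene0')
# hover so that wrist cam sees rail: TCP at rail guess with z .25, yaw -13deg
for p in ([.58,.165,.28],[.54,.175,.30]):
    print(rel(p,down(np.radians(-13.6))))
o=bot.observe();r=R.from_quat(o['ee_rot']);print(r.apply([0,1,0]))
E
```

```text
(array([ 10.35, -29.1 , -21.26]), array([-0.000e+00,  1.000e-04,  6.143e-01]))
(array([  6.99, -31.5 , -23.26]), array([-0.000e+00,  1.000e-04,  6.143e-01]))
[ 3.68048132e-01 -9.29806736e-01 -7.24601598e-05]
```

Request:
{"method": "apply_moves", "body": {
  "claw": [0.25,0.25,0.25,0.25,0.25,0.25,0.25,0.25,0.25,0.25,0.25,0.25,0.25,0.25,0.25,0.25],
  "xyz": [
    [0,0,0],
    [0,0,0],
    [0,0,0],
    [0,0,-3],
    [0,0,-9],
    [0,0,-15],
    [0,0,-21],
    [5.7,-32.8,-21.8],
    [5.7,-32.8,-21.8],
    [5.7,-32.8,-21.8],
    [5.7,-32.8,-21.8],
    [5.7,-32.8,-21.8],
    [5.7,-32.8,-21.8],
    [5.7,-32.8,-21.8],
    [5.7,-32.8,-21.8],
    [5.7,-32.8,-21.8]
  ],
  "turn": [
    [0,0,0],
    [0,0,0],
    [0,0,0],
    [0,0,0],
    [0,0,0],
    [0,0,0],
    [0,0,0],
    [0,0,0.614],
    [0,0,0.614],
    [0,0,0.614],
    [0,0,0.614],
    [0,0,0.614],
    [0,0,0.614],
    [0,0,0.614],
    [0,0,0.614],
    [0,0,0.614]
  ]
}}

```text
clock: 5.08
eef_pos: [0.5235, 0.1812, 0.2854]
ee_rot: [0.993, -0.119, -0.0, 0.0]
ft_force: [-0.3, 0.7, -1.0]
gripper_width: 0.25
grip_force: 0.0
```

```bash
python3 - <<'E'
from h import *
s=snap('wrist','w2');print(bot.observe()['clock'])
E
```

```text
5.125
```

View pics/w2.png

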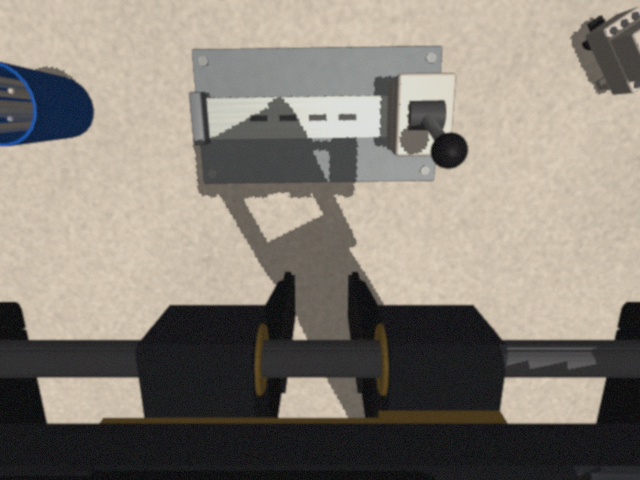

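The grasp missed: the jaws went to 0.25 and are empty. The view does give the rail: its top-face corners are at about (207,96), (381,96), (381,138) and (209,139), slots are centred near (302,118), and the ball is at (449,150). I'll measure the rail from this and take a scene picture to find the module.

```bash
python3 - <<'E'
from h import *
s=load('w2')
C=np.array([px2w(s,u,v,.038) for u,v in [(207,96),(381,96),(381,138),(209,139)]])
print(C.round(4)); m=C.mean(0)
g=(C[0]+C[3]-C[1]-C[2])/2; f=(C[0]+C[1]-C[2]-C[3])/2
print(m,np.linalg.norm(g),np.linalg.norm(f),np.degrees([np.arctan2(-g[0],g[1])]))
B=np.array([px2w(s,u,v,.012) for u,v in [(192,48),(443,46),(435,181),(203,184)]])
g=(B[0]+B[3]-B[1]-B[2])/2; print('base',B.mean(0),np.linalg.norm(g),np.degrees([np.arctan2(-g[0],g[1])]))
print('slots',px2w(s,302.5,118,.038))
c=snap('scene','s2')
cv2.imwrite('pics/z2.png',cv2.resize(c['pixels'][150:380,205:405,::-1],None,fx=2.6,fy=2.6,interpolation=cv2.INTER_CUBIC))
E
```

```text
[[0.6479 0.2677 0.038 ]
 [0.6067 0.0988 0.038 ]
 [0.5666 0.1069 0.038 ]
 [0.6075 0.2787 0.038 ]]
[0.60716653 0.18803344 0.038     ] 0.17525566944915705 0.04135344683206631 [-13.54850022]
base [0.60153373 0.16484759 0.012     ] 0.25913947429183465 [-13.13023684]
slots [0.60481341 0.18027849 0.038     ]
```

View pics/z2.png

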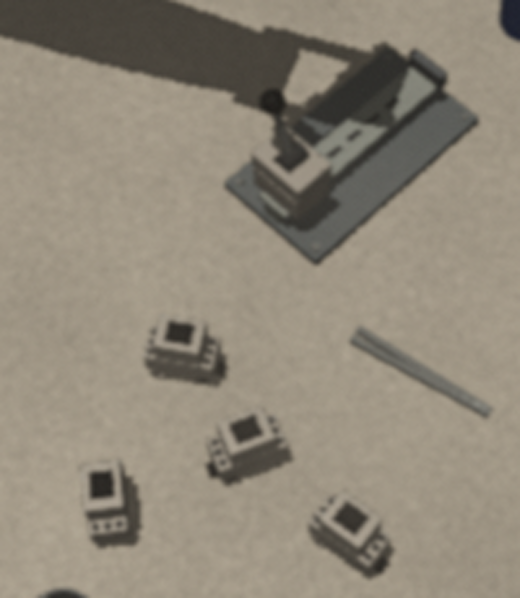

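The module is still standing near its original place, so it slipped out of a weak grip. I'll check by image correlation whether it shifted.

```bash
python3 - <<'E'
from h import *
a=cv2.cvtColor(load('scene0')['pixels'],6).astype(np.float32)[262:306,250:300];b=cv2.cvtColor(load('s2')['pixels'],6).astype(np.float32)[262:306,250:300]
M=np.eye(2,3,dtype=np.float32)
print(cv2.findTransformECC(a,b,M,cv2.MOTION_EUCLIDEAN),np.abs(a-b).mean())
s=load('scene0');print((px2w(s,276,280,.076)-px2w(s,275,280,.076))*1000,(px2w(s,275,281,.076)-px2w(s,275,280,.076))*1000)
print(rel([.5901,-.1448,.2],down(np.radians(21.5))))
E
```

```text
(0.9999730360563346, array([[ 9.9999982e-01,  6.2930270e-04, -8.8024531e-03],
       [-6.2930270e-04,  9.9999982e-01,  1.3585422e-02]], dtype=float32)) 0.59090906
[2.13477383 1.32255002 0.        ] [ 1.57152971e+00 -2.30763437e+00  2.22044605e-13]
(array([14.19, 30.11,  8.54]), array([ 1.000e-04,  1.000e-04, -6.141e-01]))
```

Unmoved. I'll return and close fully with a longer hold.

Request:
{"method": "apply_moves", "body": {
  "claw": [0.8,0.8,0.8,0.8,0.8,0.8,0.8,0.8,0.8,0.8,0.8,0,0,0,0,0,0,0,0],
  "xyz": [
    [14.2,30.1,7.5],
    [14.2,30.1,7.5],
    [14.2,30.1,7.5],
    [14.2,30.1,7.5],
    [14.2,30.1,7.5],
    [14.2,30.1,7.5],
    [14.2,30.1,7.5],
    [14.2,30.1,12],
    [14.2,30.1,17],
    [14.2,30.1,22],
    [14.2,30.1,22],
    [14.2,30.1,22],
    [14.2,30.1,22],
    [14.2,30.1,22],
    [14.2,30.1,22],
    [14.2,30.1,22],
    [14.2,30.1,22],
    [14.2,30.1,22],
    [14.2,30.1,22]
  ],
  "turn": [
    [0,0,-0.614],
    [0,0,-0.614],
    [0,0,-0.614],
    [0,0,-0.614],
    [0,0,-0.614],
    [0,0,-0.614],
    [0,0,-0.614],
    [0,0,-0.614],
    [0,0,-0.614],
    [0,0,-0.614],
    [0,0,-0.614],
    [0,0,-0.614],
    [0,0,-0.614],
    [0,0,-0.614],
    [0,0,-0.614],
    [0,0,-0.614],
    [0,0,-0.614],
    [0,0,-0.614],
    [0,0,-0.614]
  ],
  "force": 45
}}

```text
clock: 7.55
eef_pos: [0.5905, -0.1436, 0.0653]
ee_rot: [0.982, 0.187, -0.0, -0.0]
ft_force: [-0.0, 0.2, 0.4]
gripper_width: 0.027
grip_force: 0.0
```

```bash
python3 - <<'E'
from h import *
s=snap('wrist','w3');c=snap('scene','s3')
a=s['pixels'][:,:,::-1];b=cv2.resize(c['pixels'][200:380,190:390,::-1],None,fx=2.6,fy=2.6)
cv2.imwrite('pics/z3.png',np.hstack([cv2.resize(a,(400,300)),cv2.resize(c['pixels'][215:365,170:370,::-1],(400,300),interpolation=cv2.INTER_CUBIC)]))
E
```

```text
(no output)
```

View pics/z3.png

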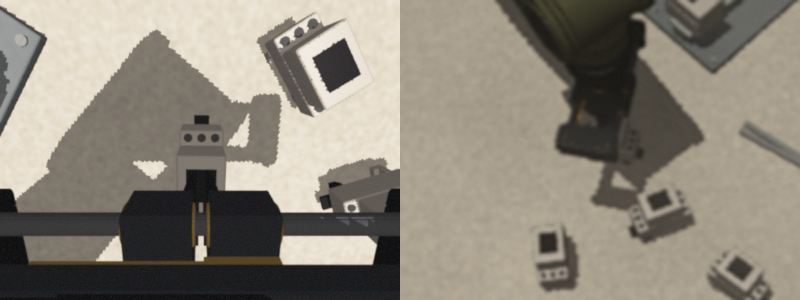

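```bash
python3 - <<'E'
from h import *
s=load('w3');d=snap('side','d3')
o=bot.observe();r=R.from_quat(o['ee_rot'])
T=lambda p:o['eef_pos']+r.apply(p)
print(w2px(s,[T([0,0,.025]),T([0,0,.006]),T([.01,0,.025]),T([0,0,0]),[.5901,-.1448,.076]]), w2px(d,[T([0,0,.025]),T([0,0,0]),[.5901,-.1448,.076]]))
a=cv2.resize(s['pixels'][170:430,180:460,::-1],(420,390),interpolation=cv2.INTER_CUBIC)
b=cv2.resize(d['pixels'][165:295,310:430,::-1],(360,390),interpolation=cv2.INTER_CUBIC)
cv2.imwrite('pics/z4.png',cv2.convertScaleAbs(np.hstack([a,b]),alpha=1.3))
E
```

```text
[[320.60527625 267.92796544]
 [320.57903761 281.38254026]
 [320.59184452 250.25833257]
 [320.5697275  286.15655501]
 [322.58841444 296.9185279 ]] [[370.55502762 236.16049104]
 [371.22603414 229.00045074]
 [371.74339947 225.69341871]]
```

View pics/z4.png

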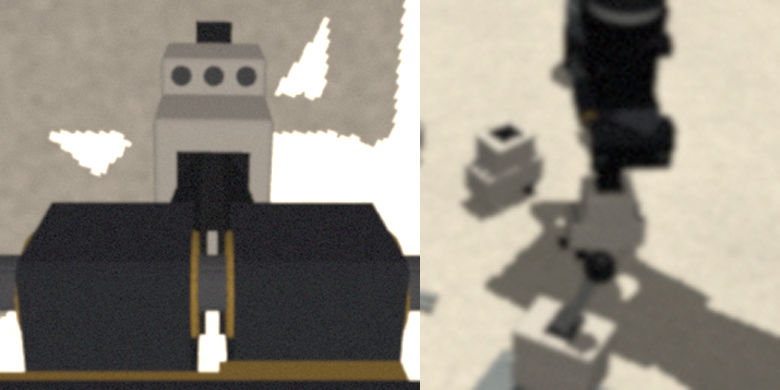

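View montage.

```bash
python3 - <<'E'
from h import *
im=[cv2.resize(load(n)['pixels'][:,:,::-1],(400,300),interpolation=cv2.INTER_AREA) for n in ('s2','s3','d3','wrist0')]
cv2.imwrite('pics/z5.png',cv2.convertScaleAbs(np.vstack([np.hstack(im[:2]),np.hstack(im[2:])]),alpha=1.3))
print(w2px(load('scene0'),[[0,0,0],[.35,0,0],[.3,-.4,0]]),w2px(load('side0'),[[0,0,0]]))
E
```

```text
[[140.87583895 159.87843539]
 [234.79568505 211.22067513]
 [126.54423292 313.39738973]] [[599.42595806 331.43271527]]
```

View pics/z5.png

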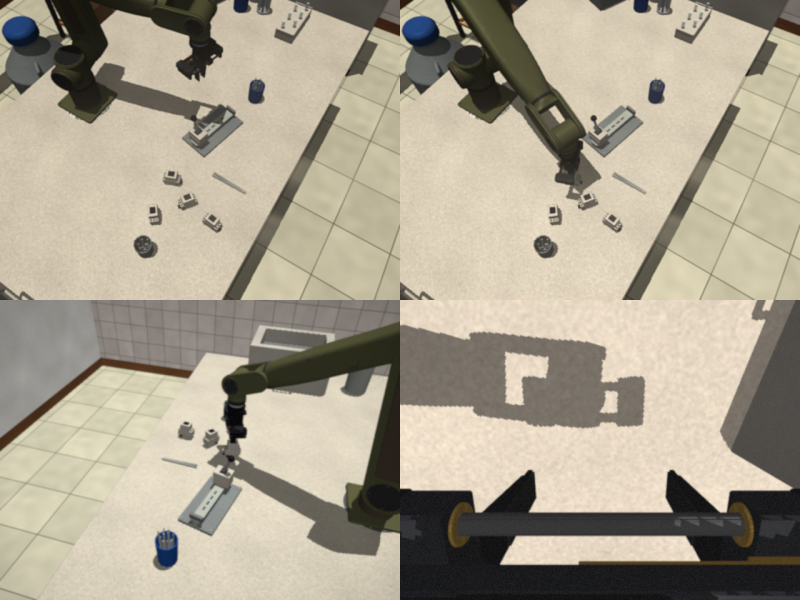

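The scene shows no nearer module, and the fingers appear to pass into the nearest one without contact. I'll probe gently to see whether anything solid is there.

Request:
{"method": "apply_moves", "body": {
  "claw": [0,0,0,0],
  "xyz": [
    [0,0,0.5],
    [0,0,1],
    [0,0,1.5],
    [0,0,1.5]
  ],
  "turn": [
    [0,0,0],
    [0,0,0],
    [0,0,0],
    [0,0,0]
  ]
}}

```text
clock: 8.2
eef_pos: [0.5969, -0.1482, 0.065]
ee_rot: [0.982, 0.188, 0.005, 0.006]
ft_force: [-16.2, -1.9, 49.9]
gripper_width: 0.006
grip_force: 24.3
```

```bash
python3 - <<'E'
from h import *
o=bot.observe();print(o['ft_force'],o['wrist_torque'],o['tau'].round(2),o['eef_pos'])
w=snap('wrist','w4')
# project tips & head, and profile down the middle of the finger column region
r=R.from_quat(o['ee_rot']);T=lambda p:o['eef_pos']+r.apply(p)
print(w2px(w,[T([0,0,.025]),T([0,0,o['eef_pos'][2]-.076]),[.5901,-.1448,.076]]))
g=cv2.cvtColor(w['pixels'],cv2.COLOR_RGB2GRAY)
print('col',g[180:400:6,322].tolist()); print('rows',[g[v,230:420:8].tolist() for v in (255,275,290,305,320)])
E
```

```text
[-16.18814087  -1.92461246  49.91035611] [-0.51717572  3.30309189 -0.01657779] [  3.53 -12.06 -14.88   2.06  -4.45   0.02] [ 0.59685204 -0.1481661   0.06501751]
[[320.59824798 267.90664293]
 [320.54386315 295.64062259]
 [308.55710859 305.7378598 ]]
col [114, 117, 48, 42, 71, 89, 122, 82, 109, 124, 91, 89, 121, 123, 124, 119, 23, 20, 25, 18, 25, 19, 25, 27, 32, 58, 59, 46, 58, 59, 59, 59, 56, 97, 98, 121, 221]
rows [[122, 119, 120, 123, 123, 119, 120, 121, 124, 124, 126, 123, 127, 124, 122, 125, 116, 118, 120, 119, 120, 117, 121, 122], [226, 232, 223, 205, 123, 124, 117, 123, 123, 18, 19, 29, 16, 29, 22, 123, 119, 226, 226, 228, 227, 225, 227, 226], [117, 216, 120, 118, 119, 122, 123, 121, 123, 20, 29, 27, 30, 23, 29, 123, 128, 221, 228, 231, 224, 230, 227, 222], [59, 59, 59, 57, 59, 59, 61, 60, 62, 25, 32, 19, 20, 27, 24, 59, 74, 104, 102, 109, 111, 106, 108, 102], [29, 33, 32, 31, 29, 30, 29, 32, 25, 29, 31, 24, 19, 18, 22, 34, 26, 28, 30, 29, 29, 29, 25, 28]]
```

There was contact: 50 N with the reported TCP at z = 0.065. Together with the finger opening seen in w1 (tip depth 0.184 m), this means the fingertips really end about 11 mm behind the reported TCP, not 25 mm ahead of it. The fingers were only at the head's top. I'll back off, open, and re-measure.

Request:
{"method": "apply_moves", "body": {
  "claw": [0,0,0.8,0.8,0.8,0.8,0.8,0.8],
  "xyz": [
    [0,0,-2],
    [0,0,-7],
    [0,0,-12],
    [0,0,-15],
    [0,0,-15],
    [0,0,-15],
    [0,0,-15],
    [0,0,-15]
  ],
  "turn": [
    [0,0,0],
    [0,0,0],
    [0,0,0],
    [0,0,0],
    [0,0,0],
    [0,0,0],
    [0,0,0],
    [0,0,0]
  ]
}}

```text
clock: 9.25
eef_pos: [0.5898, -0.1434, 0.1987]
ee_rot: [0.982, 0.187, -0.001, -0.001]
ft_force: [0.3, -0.7, 0.5]
gripper_width: 0.577
grip_force: 0.0
```

```bash
python3 - <<'E'
from h import *
o=bot.observe();print(o['clock'],o['eef_pos'],o['ft_force'])
s=snap('wrist','w5')
g=cv2.cvtColor(s['pixels'],cv2.COLOR_RGB2GRAY)
b=(g<45).astype(np.uint8); 
n,l,st,ce=cv2.connectedComponentsWithStats(b)
for i in range(1,n):
    if st[i,4]>100:
        q=cv2.minAreaRect(np.argwhere(l==i)[:,::-1].astype(np.float32)); print(st[i],ce[i].round(1),q, px2w(s,*ce[i],.076).round(4))
c=snap('scene','s5')
a=cv2.cvtColor(load('scene0')['pixels'],6).astype(int);d=cv2.cvtColor(c['pixels'],6).astype(int)
for u,v in [(246,342),(300,321),(340,353),(228,392)]: print(np.abs(a-d)[v-14:v+14,u-14:u+14].mean().round(2))
E
```

```text
9.25 [ 0.58979671 -0.14340481  0.19865003] [ 0.33613996 -0.73259461  0.45417722]
[ 27 129  15  24 120] [ 33.3 141.3] ((33.51708221435547, 140.04632568359375), (5.7271294593811035, 26.33082389831543), 24.77513885498047) [0.57   0.0744 0.076 ]
[309 209  27  31 580] [319.9 220.6] ((322.0, 224.0), (30.0, 26.0), 90.0) [ 0.5915 -0.1418  0.076 ]
[519 256  26  26 216] [532.  268.8] ((529.8302001953125, 267.4056701660156), (20.74144172668457, 26.64794921875), 74.05460357666016) [ 0.6169 -0.3131  0.076 ]
[ 192  273  260   75 5544] [321.4 319.2] ((321.5, 310.0), (74.0, 259.0), 90.0) [ 0.514  -0.1737  0.076 ]
[    0   303   640   177 56300] [261.7 422.9] ((319.5, 391.0), (176.0, 639.0), 90.0) [ 0.399  -0.1617  0.076 ]
[603 303  37  45 896] [628.4 326.1] ((621.0, 325.0), (44.0, 36.0), 90.0) [ 0.6018 -0.4126  0.076 ]
[  402   306   201   112 12616] [501.7 363.9] ((502.0, 361.5), (200.0, 111.0), 0.0) [ 0.5315 -0.3323  0.076 ]
8.34
9.64
8.28
5.85
```

```bash
python3 - <<'E'
from h import *
s=load('w5');p=px2w(s,322.5,225,.076);print(p,rel([p[0],p[1],.032],down(np.radians(21.5))))
A=cv2.cvtColor(load('s2')['pixels'],6).astype(np.float32);B=cv2.cvtColor(load('s5')['pixels'],6).astype(np.float32)
print((B-A)[300:470,100:330].mean())
for u,v in [(246,342),(300,321),(340,353),(228,392)]:
    M=np.eye(2,3,dtype=np.float32);sl=(slice(v-22,v+22),slice(u-22,u+22))
    cc,M=cv2.findTransformECC(A[sl],B[sl],M,cv2.MOTION_EUCLIDEAN);print(cc,M[0,1],M@[22,22,1]-22)
E
```

```text
[ 0.58895821 -0.14500609  0.076     ] (array([-0.14,  0.11, 16.74]), array([-0.0011,  0.0012,  0.0015]))
9.729949
0.999945098077212 0.00094581395 [ 0.01088956 -0.00530148]
0.6194268246004033 0.0017773866 [0.29185892 0.28488721]
0.9999273155369907 -0.00022760226 [ 0.00185535 -0.0016176 ]
0.9999826886492338 -0.0011310516 [-0.00156251 -0.00046557]
```

Request:
{"method": "apply_moves", "body": {
  "claw": [0.8,0.8,0.8,0.8,0.8,0,0,0,0,0,0],
  "xyz": [
    [-0.1,0.1,5],
    [-0.1,0.1,10],
    [-0.1,0.1,14],
    [-0.1,0.1,16.7],
    [-0.1,0.1,16.7],
    [-0.1,0.1,16.7],
    [-0.1,0.1,16.7],
    [-0.1,0.1,16.7],
    [-0.1,0.1,16.7],
    [-0.1,0.1,16.7],
    [-0.1,0.1,16.7]
  ],
  "turn": [
    [0,0,0],
    [0,0,0],
    [0,0,0],
    [0,0,0],
    [0,0,0],
    [0,0,0],
    [0,0,0],
    [0,0,0],
    [0,0,0],
    [0,0,0],
    [0,0,0]
  ],
  "force": 45
}}

```text
clock: 10.72
eef_pos: [0.5902, -0.1449, 0.0339]
ee_rot: [0.982, 0.187, 0.0, 0.0]
ft_force: [0.2, 1.0, 2.8]
gripper_width: 0.376
grip_force: 44.7
```

Grasped (opening 0.376, about 36 mm). Now I'll plan the lean-in path in the rail frame.

```bash
cat >> h.py <<'E'
RY=np.radians(-13.4); RT=np.array([.6072,.1880,.038])
SEAT=np.array([-.0012,0,.0179])   # seat in reported tool frame
def eef(th,a=None,b=None,dx=0,dz=0,y=.010,S=None):
    """rail-frame pose from lean th(deg); (a,b) mm = flange top corner in module x,z; dx,dz mm"""
    t=np.radians(th)
    if S is None: S=(-20-a*np.cos(t)+b*np.sin(t), -a*np.sin(t)-b*np.cos(t))
    q=down(RY,t); w=RT+R.from_euler('z',RY).apply([(S[0]+dx)/1000,y,(S[1]+dz)/1000])
    return w-q.apply(SEAT),q
E
python3 - <<'E'
from h import *
print(rel(*eef(27,-19.2,-1.5,-15,60)),eef(27,-19.2,-1.5,-15,60)[0])
E
```

```text
(array([ 12.31, -32.62,  -9.07]), array([-0.1438,  0.4559,  0.5993])) [0.58458437 0.20366766 0.12454693]
```

Request:
{"method": "apply_moves", "body": {
  "claw": [0,0,0,0,0,0,0,0,0,0,0,0,0,0,0,0],
  "xyz": [
    [0,0,-3],
    [0,0,-9],
    [0,0,-15],
    [0,0,-22],
    [12.3,-32.6,-22],
    [12.3,-32.6,-22],
    [12.3,-32.6,-22],
    [12.3,-32.6,-22],
    [12.3,-32.6,-22],
    [12.3,-32.6,-22],
    [12.3,-32.6,-22],
    [12.3,-32.6,-18],
    [12.3,-32.6,-13],
    [12.3,-32.6,-9.1],
    [12.3,-32.6,-9.1],
    [12.3,-32.6,-9.1]
  ],
  "turn": [
    [0,0,0],
    [0,0,0],
    [0,0,0],
    [0,0,0],
    [-0.144,0.456,0.599],
    [-0.144,0.456,0.599],
    [-0.144,0.456,0.599],
    [-0.144,0.456,0.599],
    [-0.144,0.456,0.599],
    [-0.144,0.456,0.599],
    [-0.144,0.456,0.599],
    [-0.144,0.456,0.599],
    [-0.144,0.456,0.599],
    [-0.144,0.456,0.599],
    [-0.144,0.456,0.599],
    [-0.144,0.456,0.599]
  ]
}}

```text
clock: 12.72
eef_pos: [0.5855, 0.203, 0.1262]
ee_rot: [0.966, -0.114, 0.233, 0.027]
ft_force: [-0.1, -0.3, -0.7]
gripper_width: 0.377
grip_force: 44.7
```

```bash
python3 - <<'E'
from h import *
o=bot.observe();s=snap('wrist','w6');snap('scene','s6');d=snap('side','d6')
e=eef(27,-19.2,-1.5,-15,60);q=R.from_quat(o['ee_rot'])
print(o['clock'],o['eef_pos'],(e[0]-o['eef_pos'])*1e3,(e[1].inv()*q).as_rotvec(),o['gripper_width'],o['grip_force'],o['ft_force'])
for dx,dz in [(-15,60),(-15,0),(0,0),(4,0)]: print(dx,dz,rel(*eef(27,-19.2,-1.5,dx,dz)))
# black square of held head as seen by wrist
g=cv2.cvtColor(s['pixels'],6);n,l,st,ce=cv2.connectedComponentsWithStats((g<45).astype(np.uint8))
for i in range(1,n):
    if st[i,4]>60: print(st[i],ce[i].round(1))
E
```

```text
12.725 [0.58548041 0.2030079  0.1261847 ] [-0.89603729  0.65976136 -1.63777191] [0.00029602 0.00154793 0.00085982] 0.37668454122005884 44.70836095511913 [-0.05702757 -0.34766467 -0.74534206]
-15 60 (array([-0.27,  0.05,  0.21]), array([-0.0019, -0.0035, -0.0012]))
-15 0 (array([-3.01,  0.06,  5.55]), array([-0.0019, -0.0035, -0.0012]))
0 0 (array([-1.68,  0.06,  6.23]), array([-0.0019, -0.0035, -0.0012]))
4 0 (array([-1.32,  0.06,  6.42]), array([-0.0019, -0.0035, -0.0012]))
[309 194  25  15 350] [320.6 200.7]
[   0  204   54   87 3052] [ 22.8 245.5]
[520 225  38  41 484] [533.1 252.1]
[ 616  248   24   97 1639] [630.1 297.9]
[    0   273   640   207 49529] [276.9 422.4]
[  368   279   170   142 11332] [448.7 352.8]
[ 293  301   58   44 2232] [321.5 321.2]
[  0 303  28  39 889] [ 11.3 322.9]
[628 468  12  12  63] [634.  474.6]
```

The tab is where predicted (row 194 against 193), so the module pose in hand is good to about 1 mm. Descending beside the flange.

Request:
{"method": "apply_moves", "body": {
  "claw": [0,0,0,0],
  "xyz": [
    [-1.5,0.03,2.8],
    [-3,0.06,5.55],
    [-3,0.06,5.55],
    [-3,0.06,5.55]
  ],
  "turn": [
    [-0.002,-0.003,-0.001],
    [-0.002,-0.003,-0.001],
    [-0.002,-0.003,-0.001],
    [-0.002,-0.003,-0.001]
  ]
}}

```text
clock: 13.38
eef_pos: [0.584, 0.2037, 0.0637]
ee_rot: [0.966, -0.113, 0.231, 0.028]
ft_force: [0.4, 0.1, -1.6]
gripper_width: 0.377
grip_force: 44.8
```

```bash
python3 - <<'E'
from h import *
o=bot.observe();q=R.from_quat(o['ee_rot'])
e=eef(27,-19.2,-1.5,-15,0)
print(o['clock'],R.from_euler('z',-RY).apply(e[0]-o['eef_pos'])*1e3,(e[1].inv()*q).as_rotvec(),o['ft_force'])
for dx in (-15,-5,0,4): print(dx,rel(*eef(27,-19.2,-1.5,dx,0)))
E
```

```text
13.375 [0.54567469 0.13166182 0.84769564] [-0.00083849 -0.00087325 -0.00066383] [ 0.3872648   0.06452217 -1.57376275]
-15 (array([ 0.09, -0.01, -0.05]), array([0.0008, 0.0009, 0.0007]))
-5 (array([ 0.98, -0.01,  0.4 ]), array([0.0008, 0.0009, 0.0007]))
0 (array([ 1.42, -0.01,  0.63]), array([0.0008, 0.0009, 0.0007]))
4 (array([ 1.78, -0.01,  0.81]), array([0.0008, 0.0009, 0.0007]))
```

Now I'll slide under the flange with about 4 mm of overtravel and feel for contact.

Request:
{"method": "apply_moves", "body": {
  "claw": [0,0,0,0,0,0],
  "xyz": [
    [0.5,0,0.17],
    [1,0,0.4],
    [1.4,0,0.62],
    [1.6,0,0.71],
    [1.8,0,0.81],
    [1.8,0,0.81]
  ],
  "turn": [
    [0,0,0],
    [0,0,0],
    [0,0,0],
    [0,0,0],
    [0,0,0],
    [0,0,0]
  ]
}}

```text
clock: 14.12
eef_pos: [0.601, 0.1993, 0.0626]
ee_rot: [0.966, -0.114, 0.229, 0.028]
ft_force: [-9.2, 2.8, 5.7]
gripper_width: 0.374
grip_force: 45.0
```

```bash
python3 - <<'E'
from h import *
o=bot.observe();q=R.from_quat(o['ee_rot'])
e=eef(27,-19.2,-1.5,0,0);ri=R.from_euler('z',-RY)
print(o['clock'],'ahead of nominal mm',ri.apply(o['eef_pos']-e[0])*1e3,(e[1].inv()*q).as_rotvec(),'F rail',ri.apply(o['ft_force']),o['wrist_torque'])
E
```

```text
14.125 ahead of nominal mm [ 2.00895766 -0.48715978 -1.94726715] [-2.31628249e-03 -5.65465502e-03  6.20355376e-06] F rail [-9.61572533  0.6241764   5.67037027] [0.60951955 1.66747069 0.00949743]
```

Contact is at the expected place: leg face on the flange edge, underside on the rail corner. Next I'll compute the rocking rows.

```bash
python3 - <<'E'
from h import *
for th in (24,20,16,12,8,4,0):
    print(th,*[x.tolist() for x in rel(*eef(th,-20+.5*th/27,-.3*th/27,-.3+.8*th/27,0))])
for th,dz in ((-1,-1),(-2,-2.5),(-3,-4)): print(th,*[x.tolist() for x in rel(*eef(th,-20,0,-.5,dz))])
E
```

```text
24 [0.07, -0.05, -0.01] [0.0023, -0.0467, -0.0001]
20 [0.18, -0.05, 0.14] [0.0023, -0.1165, -0.0001]
16 [0.28, -0.05, 0.31] [0.0023, -0.1863, -0.0002]
12 [0.37, -0.05, 0.48] [0.0023, -0.2561, -0.0003]
8 [0.44, -0.05, 0.65] [0.0023, -0.326, -0.0004]
4 [0.5, -0.05, 0.84] [0.0023, -0.3958, -0.0005]
0 [0.55, -0.05, 1.03] [0.0023, -0.4656, -0.0006]
-1 [0.5, -0.05, 1.15] [0.0023, -0.483, -0.0006]
-2 [0.44, -0.05, 1.33] [0.0023, -0.5005, -0.0006]
-3 [0.38, -0.05, 1.52] [0.0023, -0.5179, -0.0006]
```

Request:
{"method": "apply_moves", "body": {
  "claw": [0,0,0,0,0,0,0,0,0],
  "xyz": [
    [0.07,0,0],
    [0.18,0,0.14],
    [0.28,0,0.31],
    [0.37,0,0.48],
    [0.44,0,0.65],
    [0.5,0,0.84],
    [0.55,0,1.03],
    [0.5,0,1.15],
    [0.5,0,1.15]
  ],
  "turn": [
    [0.002,-0.047,0],
    [0.002,-0.117,0],
    [0.002,-0.186,0],
    [0.002,-0.256,0],
    [0.002,-0.326,0],
    [0.002,-0.396,0],
    [0.002,-0.466,0],
    [0.002,-0.483,0],
    [0.002,-0.483,0]
  ]
}}

```text
clock: 15.25
eef_pos: [0.6126, 0.1961, 0.0561]
ee_rot: [0.993, -0.116, -0.006, -0.0]
ft_force: [-1.7, -1.4, 5.4]
gripper_width: 0.375
grip_force: 45.0
```

```bash
cat > st.py <<'E'
from h import *
o=bot.observe();q=R.from_quat(o['ee_rot']);ri=R.from_euler('z',-RY)
e=eef(0,-20,0)
print(o['clock'],'off flat mm',(ri.apply(o['eef_pos']-e[0])*1e3).round(2),'rot deg (module lean=-y)',np.degrees((e[1].inv()*q).as_rotvec()).round(2),'F',ri.apply(o['ft_force']).round(1),ri.apply(o['wrist_torque']).round(2),o['gripper_width'])
E
python3 st.py; python3 - <<'E'
from h import *
for th,dz in ((-1,-1),(-2,-2.5),(-3,-4),(-3,-6)): print(th,*[x.tolist() for x in rel(*eef(th,-20,0,-.5,dz))])
E
```

```text
15.25 off flat mm [ 2.18 -0.86  0.19] rot deg (module lean=-y) [-0.04 -0.74 -0.03] F [-1.4 -1.7  5.4] [-0.4   0.36  0.  ] 0.3750720626178384
-1 [-0.24, -0.09, 0.16] [0.0007, -0.0045, 0.0005]
-2 [-0.2, -0.09, 0.35] [0.0007, -0.0219, 0.0005]
-3 [-0.17, -0.09, 0.53] [0.0007, -0.0394, 0.0005]
-3 [-0.17, -0.09, 0.73] [0.0007, -0.0394, 0.0005]
```

Request:
{"method": "apply_moves", "body": {
  "claw": [0,0,0,0],
  "xyz": [
    [0,0,0.3],
    [0,0,0.6],
    [0,0,0.8],
    [0,0,0.8]
  ],
  "turn": [
    [0,-0.02,0],
    [0,-0.04,0],
    [0,-0.05,0],
    [0,-0.05,0]
  ]
}}

```text
clock: 15.75
eef_pos: [0.6137, 0.1959, 0.0566]
ee_rot: [0.993, -0.116, -0.031, -0.003]
ft_force: [-16.0, -6.6, 37.9]
gripper_width: 0.378
grip_force: 45.0
```

```bash
python3 st.py
```

```text
15.75 off flat mm [ 3.29 -0.76  0.66] rot deg (module lean=-y) [-0.08 -3.52 -0.07] F [-14.  -10.1  37.9] [-2.13  3.14  0.01] 0.3778171362027427
```

Request:
{"method": "apply_moves", "body": {
  "claw": [0,0,0,0],
  "xyz": [
    [-0.2,0,-0.4],
    [-0.2,0,-0.9],
    [-0.2,0,-0.9],
    [-0.2,0,-0.9]
  ],
  "turn": [
    [0,0.04,0],
    [0,0.055,0],
    [0,0.055,0],
    [0,0.055,0]
  ]
}}

```text
clock: 16.25
eef_pos: [0.61, 0.197, 0.056]
ee_rot: [0.993, -0.116, -0.005, -0.0]
ft_force: [-3.0, -0.1, 6.9]
gripper_width: 0.378
grip_force: 45.0
```

```bash
python3 st.py
```

```text
16.25 off flat mm [-0.56 -0.64  0.14] rot deg (module lean=-y) [-0.03 -0.6  -0.04] F [-2.9 -0.8  6.9] [-0.17  0.5  -0.04] 0.37804354274656476
```

Request:
{"method": "apply_moves", "body": {
  "claw": [0,0,0],
  "xyz": [
    [0,0,-0.3],
    [0,0,-0.6],
    [0,0,-0.6]
  ],
  "turn": [
    [0,0,0],
    [0,0,0],
    [0,0,0]
  ]
}}

```text
clock: 16.62
eef_pos: [0.6082, 0.1968, 0.0585]
ee_rot: [0.993, -0.116, -0.007, -0.0]
ft_force: [2.4, 2.8, -13.2]
gripper_width: 0.375
grip_force: 45.0
```

```bash
python3 st.py
```

```text
16.625 off flat mm [-2.25 -1.22  2.56] rot deg (module lean=-y) [-0.08 -0.79 -0.03] F [  1.7   3.3 -13.2] [ 0.77 -0.2   0.01] 0.37530598949850397
```

Clipped: a 6 mm pull up gave only the 2 mm of play and then resisted with 13 N. I'll settle it flat, release and retreat.

Request:
{"method": "apply_moves", "body": {
  "claw": [0,0,0.8,0.8,0.8,0.8,0.8,0.8,0.8,0.8,0.8,0.8],
  "xyz": [
    [0.1,0,0.4],
    [0.15,0,0.45],
    [0.15,0,0.45],
    [0.15,0,0.45],
    [0.15,0,0.45],
    [0.15,0,0.45],
    [0.15,0,0.45],
    [0.15,0,-2],
    [0.15,0,-7],
    [0.15,0,-13],
    [0.15,0,-19],
    [0.15,0,-19]
  ],
  "turn": [
    [0,0.01,0],
    [0,0.01,0],
    [0,0.01,0],
    [0,0.01,0],
    [0,0.01,0],
    [0,0.01,0],
    [0,0.01,0],
    [0,0.01,0],
    [0,0.01,0],
    [0,0.01,0],
    [0,0.01,0],
    [0,0.01,0]
  ]
}}

```text
clock: 18.12
eef_pos: [0.6165, 0.1968, 0.2597]
ee_rot: [0.993, -0.116, 0.006, -0.002]
ft_force: [-0.0, -1.0, 0.4]
gripper_width: 0.803
grip_force: 0.0
```

```bash
python3 st.py; python3 - <<'E'
from h import *
s=snap('wrist','w7');snap('side','d7');snap('scene','s7')
g=cv2.cvtColor(s['pixels'],6);n,l,st,ce=cv2.connectedComponentsWithStats((g<45).astype(np.uint8))
ri=R.from_euler('z',-RY)
H=RT[2]+.060
for i in range(1,n):
    if 60<st[i,4]<4000:
        q=cv2.minAreaRect(np.argwhere(l==i)[:,::-1].astype(np.float32)); print(st[i],ce[i].round(1),np.round(q[1],1),q[2],'rail@head',(ri.apply(px2w(s,*q[0],H)-RT)*1e3).round(1),'@ball',(ri.apply(px2w(s,*ce[i],RT[2]+.126)-RT)*1e3).round(1))
W=lambda x,y,z:RT+R.from_euler('z',RY).apply([x/1e3,y/1e3,z/1e3])
print('pred px head black corners',w2px(s,[W(13,21,60),W(13,-1,60),W(-13,-1,60),W(-13,21,60),W(-38,-115,126)]).round(1))
o=bot.observe()
for x,z in ((-85,.25),(-85,.137),(20,.137)):
    p=W(x,-115,0);p[2]=z;print(x,z,rel(p,down(RY)))
E
```

```text
18.125 off flat mm [  5.79   0.72 203.75] rot deg (module lean=-y) [ 0.3   0.68 -0.04] F [ 0.2 -1.   0.4] [0.04 0.05 0.01] 0.8027615356409569
[  53  163   74   71 1710] [ 93.6 188.8] [70.9 61.5] 68.03943634033203 rail@head [ 29.4 205.3  60. ] @ball [ 39.5 167.5 126. ]
[318 166  13   8  98] [324.2 169.5] [ 7. 12.] 90.0 rail@head [46.   8.8 60. ] @ball [ 52.8   8.9 126. ]
[313 208  24  28 511] [325.3 220.4] [27. 23.] 90.0 rail@head [ 1.2  8.3 60. ] @ball [ 17.5   8.  126. ]
[ 40 225  31  19 100] [ 55.2 235.6] [ 9.8 34.2] 67.38013458251953 rail@head [-11.5 244.5  60. ] @ball [  6.1 199.7 126. ]
[485 262  36  34 903] [501.9 278.7] [33. 35.] 90.0 rail@head [ -51.2 -152.    60. ] @ball [ -25.9 -120.5  126. ]
pred px head black corners [[309.8 208.1]
 [335.3 208.2]
 [335.1 237.3]
 [310.  237.3]
 [492.5 294.2]]
-85 0.25 (array([-8.85, 12.39,  0.05]), array([0.0013, 0.0016, 0.0006]))
-85 0.137 (array([-8.83, 12.38, 11.35]), array([0.0013, 0.0016, 0.0006]))
20 0.137 (array([ 1.67, 12.38, 11.33]), array([0.0013, 0.0016, 0.0006]))
```

The module sits flat and seated: the black top patch is within 1–2 mm of the prediction. The lever ball is at rail x ≈ -26, y ≈ -120. Now I'll throw the lever with the jaws shut.

Request:
{"method": "apply_moves", "body": {
  "claw": [0,0,0,0,0,0,0,0,0,0,0,0,0,0,0,0,0],
  "xyz": [
    [-4,6,0],
    [-8.8,12.7,0],
    [-8.8,12.7,0],
    [-8.8,12.7,3],
    [-8.8,12.7,7],
    [-8.8,12.7,11.3],
    [-8.8,12.7,11.3],
    [-6.5,12.7,11.3],
    [-4.5,12.7,11.3],
    [-3,12.7,11.3],
    [-1.5,12.7,11.3],
    [0,12.7,11.3],
    [1,12.7,11.3],
    [1.5,12.7,11.3],
    [1.9,12.7,11.3],
    [2.2,12.7,11.3],
    [2.2,12.7,11.3]
  ],
  "turn": [
    [0,0,0],
    [0,0,0],
    [0,0,0],
    [0,0,0],
    [0,0,0],
    [0,0,0],
    [0,0,0],
    [0,0,0],
    [0,0,0],
    [0,0,0],
    [0,0,0],
    [0,0,0],
    [0,0,0],
    [0,0,0],
    [0,0,0],
    [0,0,0],
    [0,0,0]
  ]
}}

```text
clock: 20.4
eef_pos: [0.5951, 0.0697, 0.1379]
ee_rot: [0.993, -0.116, -0.014, 0.0]
ft_force: [-34.8, 6.4, 19.5]
gripper_width: 0.002
grip_force: 18.4
```

```bash
python3 st.py; python3 -c "
from h import *
o=bot.observe();print(R.from_euler('z',-RY).apply(o['eef_pos']-RT)*1e3)"
```

```text
20.4 off flat mm [  14.39 -127.85   82.05] rot deg (module lean=-y) [-0.19 -1.57 -0.08] F [-35.4  -1.8  19.5] [-0.35  6.21  0.03] 0.0020607689295874913
[  15.59380706 -117.84648999   99.94847075]
```

The lever is against its stop: x = 15.6 mm, as predicted for fully over, at 35 N. Backing off and checking.

Request:
{"method": "apply_moves", "body": {
  "claw": [0,0,0,0,0,0,0,0],
  "xyz": [
    [-1.5,0,0],
    [-5,0,0],
    [-9,0,0],
    [-9,0,-5],
    [-9,0,-11],
    [-12,0,-15],
    [-12,0,-15],
    [-12,0,-15]
  ],
  "turn": [
    [0,0,0],
    [0,0,0],
    [0,0,0],
    [0,0,0],
    [0,0,0],
    [0,0,0],
    [0,0,0],
    [0,0,0]
  ]
}}

```text
clock: 21.4
eef_pos: [0.4885, 0.0951, 0.2878]
ee_rot: [0.993, -0.116, -0.0, 0.0]
ft_force: [-0.1, -0.4, -1.6]
gripper_width: 0.002
grip_force: 0.0
```

```bash
python3 - <<'E'
from h import *
o=bot.observe();print(o['clock'],o['ft_force'],o['eef_pos'])
s=snap('wrist','w8');c=snap('scene','s8');ri=R.from_euler('z',-RY)
W=lambda x,y,z:RT+R.from_euler('z',RY).apply([x/1e3,y/1e3,z/1e3])
for nm,k in (('w',s),('s',c)):
    g=cv2.cvtColor(k['pixels'],6);n,l,st,ce=cv2.connectedComponentsWithStats((g<45).astype(np.uint8))
    P=w2px(k,[W(38,-118,126),W(0,10,60),W(42,10,-7)]).round(1);print(nm,'pred ball on, head, tab',P.tolist())
    for i in range(1,n):
        if st[i,4]>8 and min(np.hypot(*(P-ce[i]).T))<25: print(st[i],ce[i].round(1),'@ball',(ri.apply(px2w(k,*ce[i],RT[2]+.126)-RT)*1e3).round(1),'@head',(ri.apply(px2w(k,*ce[i],RT[2]+.06)-RT)*1e3).round(1))
A=cv2.cvtColor(load('scene0')['pixels'],6).astype(np.float32);B=cv2.cvtColor(c['pixels'],6).astype(np.float32)
for nm,u,v in [('b',246,342),('c',300,321),('d',340,353),('cane',228,392),('straw',410,146),('forceps',366,292)]:
    M=np.eye(2,3,dtype=np.float32);sl=(slice(v-22,v+22),slice(u-22,u+22))
    cc,M=cv2.findTransformECC(A[sl],B[sl],M,cv2.MOTION_EUCLIDEAN);print(nm,cc,M@[22,22,1]-22)
E
```

```text
21.4 [-0.05323483 -0.43519418 -1.57122609] [0.48854599 0.0950507  0.28779648]
w pred ball on, head, tab [[320.6, 36.8], [172.9, 99.9], [192.3, 58.9]]
[ 303   15   35   41 1083] [319.8  34.9] @ball [  39.2 -117.4  126. ] @head [  51.4 -117.3   60. ]
[162  85  25  28 612] [174.4  98.4] @ball [ -2.  -13.9 126. ] @head [ 1.3  8.6 60. ]
s pred ball on, head, tab [[326.5, 204.3], [349.6, 182.2], [359.4, 204.9]]
[367 176   8   7   9] [370.9 179.2] @ball [ 63.9  19.6 126. ] @head [34.3 58.8 60. ]
[346 180   8   7  32] [349.4 182.6] @ball [ 32.  -28.1 126. ] @head [ 0.7  8.5 60. ]
[323 200   8   9  64] [326.8 203.8] @ball [  37.4 -116.5  126. ] @head [  6.4 -84.9  60. ]
[356 202   5   5  20] [358.  204.1] @ball [ 93.8 -60.8 126. ] @head [ 65.9 -26.   60. ]
b 0.9999734112441807 [-0.00708084 -0.00031308]
c 0.9999375742272997 [-0.0055364   0.01324321]
d 0.9999682477796918 [-0.00088157  0.00854753]
cane 0.9999877050045766 [ 8.98764702e-05 -2.56661337e-03]
straw 0.9999892556708259 [-0.00286492  0.00092481]
forceps 0.901514083323982 [-0.57072015 -0.34244679]
```

Both cameras agree: the ball is at x +38 to 39 mm (fully on), the module is in place, and the cups and other modules haven't moved. The arm never went near the forceps.

```bash
python3 -c "
from plant import bot
print(bot.sign_off())"
```

```text
the job is handed in; nothing more can be done
None
```

The relay module is clipped flat on the rail (a pull test gave only the 2 mm of play), the isolator lever is fully over, the gripper is clear of everything, and the job was handed in at about 21 s. On the way, closed fingertips pressed the module's top with about 50 N because the reported tool point was about 36 mm off. The check images show both cups unmoved; the forceps check was inconclusive, though the arm never went near them.

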